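# Put the bleeding tools back on their own mats

## Robot

A 6-joint arm with a two-finger parallel gripper is mounted at the origin on the work surface. World frame = base frame: x ahead of the robot, y to its left, z up, the work surface at z = 0. Lengths are in m, angles in rad, forces in N, time in s.
With the tool pointing down it reaches from about 0.425 to 0.925 m from the base axis. Payload 12.5 kg.
Tool frame: the origin (TCP) lies on the centre line of the jaws, within the pads' length; the fingertips stand 11 mm ahead of it and the grasp point (between the pads) lies 8 mm behind it; z points along the fingers, y is the line along which they close (so a half turn about z gives the same grasp; the last joint's range is limited). The gripper opens to 85 mm and grips with 20 to 120 N. Pads are 22 mm wide; open, the fingers measure 114 mm over their backs; the gripper's body (76 mm by 85 mm) begins 54 mm behind the grasp point. The pads swing forward as they close: fully open they stand 13 mm farther back than shut.
Start: joints at [1.023, 0.491, 1.559, -0, 1.092, -0.106], TCP at [0.267, 0.565, 0.242] pointing down, gripper open.
Joint ranges: [-3.1, 3.1], [-0.84, 2.19], [0.05, 2.79], [-1.13, 4.28], [0.06, 2.93], [-2.69, 2.69]. Speed limits (rad/s): [2.22, 2.22, 2.79, 3.14, 3.14, 3.14].

## Interface

Orientations are given as a rotation vector (axis times angle).
In Python, from workcell import arm, vision, ticket, nets gives the robot as it stands.
- The arm moves only by the tool jog_arm, never from a script. Its arguments are lists of equal length, an entry for each row: "translation": the shift along the world's x, y, z in m, a list of three; "turn": the turn, a rotation vector about the world's x, y, z in rad, a list of three; "hand": the finger opening in m, from 0 to 0.0854. In form: {"translation": [[tx, ty, tz], ...], "turn": [[rx, ry, rz], ...], "hand": [hand, ...]}. A call has 1 to 12 rows; each row shifts and turns the commanded pose from where the row before left it; what a row does not reach is not made up. A row lasts 1/10 s, in which the tool goes at most 50 mm and 8.59 degrees, less where a joint would pass 70% of its speed; a pose out of reach is approached as far as the arm can. A call is refused whole if a number of a shift passes 0.05 or a number of a turn 0.15, either way. A call with a gripper value outside its range is refused whole. The fingers move at their own pace and stop on an object; "squeeze" is the grip in N (left out, the last holds). Time passes only in rows, so rows that do not move let the fingers close. It gives the time, the measured TCP pose, the force, the opening and the grip force at its end, in the units of the state.
- arm.read_state(): the state, without advancing time (a new reading comes with each control period).
- vision.get_image(name): name is "side" or "top" or "wrist"; returns the picture (384x512x3 uint8, red, green, blue); there is no depth.
- vision.camera_info(name): a dict with "fx", "fy", "cx", "cy" (pixels), "extrinsics" (4x4, takes a point from camera to world coordinates). Camera axes: x right, y down, z forward; pixel columns grow to the right and rows downward; lengths in m; the calibration is good to about 2 mm. The wrist camera is an equidistant fisheye: a pixel r from the principal point sees the ray r / f radians off the axis. A picture is of the moment at which its call begins: read the wrist's pose just before it. camera_info takes no time and is no camera call; for the wrist camera it gives the pose at the moment of the call.
- ticket.sign_off(): hands the job in; it is judged then, once.
Trained networks look in the newest picture that a camera, given by its name, has taken for a name from the list of things; names that differ only in an ending like _2 or _b are one class to them, and where a whole thing is asked for, a point or a joint stands for the part that bears it (a point fixed in the world has none). Each returns a list of dicts, best first, with "confidence" (0 to 1); they miss things now and then, are a little off and sometimes report something else, mostly with a low value. They report only what shows in the picture. A call takes as long as a camera call.
- nets.look_for(thing, camera): "centre" ([x, y, z] in m, in world coordinates, good to about 4 mm: the middle of the surface that is visible of it).
The state is a dict: "time_s": time; "joints": joint angles; "dq": joint speeds; "effort": joint torques, N m; "tcp_pos": TCP position; "ee_rot": TCP orientation; "ft_force": force on the tool from outside, world axes, zero at the start; "torque": the same for the moment, N m; "grip_width": finger opening in m; "grip_force": force on a finger pad.
Only numpy, scipy, OpenCV 4.12 (cv2) and the standard library are available. Lean on these libraries where they do the work, as an engineer would, in place of code of your own. Each camera call takes 0.05 s, during which the arm holds its last target. There are 200 camera calls.

## Task

The three heating bits have been put back on the wrong mats: each belongs on the mat of its own colour (red cap on red, the bleed key with the blue grip on blue, the basin wrench with the yellow grip on yellow). Use the white tile as a resting place on the way: set one thing down on it and let go, then finish with every thing centred by its coloured part on its own mat, the cap standing upright as it does now and the key and wrench lying flat along their mat's length, either way round. Leave the amber jar, the green can and the white reel where they are.

Things in the scene. Friction and masses are not known exactly. Their poses are not given: they have to be found in the camera images.
- cap: red plastic funnel-shaped cap, standing wide end down, 70 mm tall: skirt 60 mm across up to 10 mm high, cone narrowing to 33 mm high, then a straight neck 22 mm across from 33 mm to the 70 mm top (hold it there). Origin: centre of the underside; z up along its axis. About 60 g. Starts on the blue mat, belongs on the red one
- key: steel radiator bleed key lying flat: shaft 11 mm across, about 84 mm long, a crossbar 44 mm wide (11 mm thick) at its -x end, a 14 mm socket end at +x, and in the middle a blue plastic grip 30 mm long, 18 mm wide (along y) and 14 mm high, the place to hold it. Origin: centre of the blue grip's underside; x along the shaft, z up. About 60 g. Starts on the yellow mat, belongs on the blue one
- wrench: chrome basin wrench lying flat, about 220 mm long: shaft 13 mm across, a T-bar 70 mm wide at its -x end, a hooked jaw reaching about 40 mm to +y at its +x end, and in the middle, at about its balance point, a yellow plastic grip 50 mm long, 20 mm wide (along y) and 16 mm high, the place to hold it. Origin: centre of the yellow grip's underside; x along the shaft, z up. About 300 g. It overhangs its mat at both ends. Starts on the red mat, belongs on the yellow one
- mat_red: thin red rubber mat, 150 x 80 x 3 mm, fixed to the shelf; the place of the red cap. Origin: centre of its underside (top face 3 mm above it). x: along its length, z up. A white dot 24 mm across marks its centre
- mat_blue: thin blue rubber mat, 150 x 80 x 3 mm, fixed to the shelf; the place of the bleed key. Origin: centre of its underside (top face 3 mm above it). x: along its length, z up. A white dot 24 mm across marks its centre
- mat_yellow: thin yellow rubber mat, 150 x 80 x 3 mm, fixed to the shelf; the place of the basin wrench. Origin: centre of its underside (top face 3 mm above it). x: along its length, z up. A white dot 24 mm across marks its centre
- tile: white ceramic tile, 110 x 110 x 7 mm, fixed to the shelf, empty at the start: the resting place. Origin: centre of its underside (top face 7 mm above it); x and y along its edges
- jar: amber glass jar with a steel lid, 60 mm across, 85 mm tall, to be left alone. Origin: centre of the underside
- can: green metal can, 52 mm across, 90 mm tall, to be left alone. Origin: centre of the underside
- reel: white plastic reel lying flat, a ring 54 mm across, 20 mm tall, with a 26 mm hole, to be left alone. Origin: centre of the underside

How it is judged:
On the way:
1. one of the three things lies on the white tile (its origin within 45 mm of the tile's centre), let go and at rest (((horizontal distance between cap and tile below 0.045 m and contact force between cap and tile above 0.05 N and contact force between cap and the fingers below 0.05 N and linear speed of cap below 0.02 m/s and angular speed of cap below 0.2 rad/s) or (horizontal distance between key and tile below 0.045 m and contact force between key and tile above 0.05 N and contact force between key and the fingers below 0.05 N and linear speed of key below 0.02 m/s and angular speed of key below 0.2 rad/s) or (horizontal distance between wrench and tile below 0.045 m and contact force between wrench and tile above 0.05 N and contact force between wrench and the fingers below 0.05 N and linear speed of wrench below 0.02 m/s and angular speed of wrench below 0.2 rad/s))), for 0.2 s.
At the end, for the whole second after the job is handed in: The cap is on the red mat, the key on the blue mat and the wrench on the yellow mat: each origin within 15 mm of the mat's centre, resting on the mat's top face, upright or flat within 0.15 rad, key and wrench along the mat's length within 0.26 rad (either way round), all released and at rest (horizontal distance between cap and mat_red below 0.015 m and z of cap in the frame of mat_red between 0 and 0.008 m and angle between each of cap, key, wrench's own z axis and vertical below 0.15 rad and linear speed of each of cap, key, wrench below 0.02 m/s and angular speed of each of cap, key, wrench below 0.2 rad/s and contact force between each of cap, key, wrench and the fingers below 0.1 N and horizontal distance between key and mat_blue below 0.015 m and z of key in the frame of mat_blue between 0 and 0.008 m and angle between the x axis of key and the x axis of mat_blue, either way round below 0.26 rad and horizontal distance between wrench and mat_yellow below 0.015 m and z of wrench in the frame of mat_yellow between 0 and 0.008 m and angle between the x axis of wrench and the x axis of mat_yellow, either way round below 0.26 rad); the robot touches nothing.
It fails at once if the jar, the can or the reel is shifted by more than 30 mm (distance of any of jar, can, reel from where it was at the start of the episode above 0.03 m).
It also fails if it takes over 128 s, if anything falls off the work surface, if the arm or the gripper's body presses on something with over 40 N, if the wrist force passes 120 N, or if a joint passes its speed limit or range.

## Working session

There is one attempt and no reset: what is moved stays moved. The work goes in short steps, Python scripts to look and compute and a tool call to move; the robot and the scene stay as the last step left them, time stands still between calls to the robot, and variables do not carry over. Pictures are saved under pics/ and viewed, at most 14 in all, crops included, and the job is handed in when it is done.

Besides the shell and the picture viewer there is one more tool, called after "Emit:" by a JSON object that holds its "op" and its "data". jog_arm: Moves the arm, as the interface text tells. Its arguments: {"type":"object","properties":{"translation":{"type":"array","items":{"type":"array","items":{"type":"number"}}},"turn":{"type":"array","items":{"type":"array","items":{"type":"number"}}},"hand":{"type":"array","items":{"type":"number"}},"squeeze":{"type":"number"}},"required":["translation","turn","hand"]}

```bash
mkdir -p pics; python3 - <<'E'
from workcell import arm, vision, nets
import cv2, numpy as np
for c in ("top","side"):
    im=vision.get_image(c); cv2.imwrite(f"pics/{c}0.png",im[:,:,::-1])
    i=vision.camera_info(c); print(c,i["fx"],i["cx"],i["cy"],np.round(i["extrinsics"],3).tolist())
    for t in "cap key wrench mat_red mat_blue mat_yellow tile jar can reel".split():
        print(t,[(np.round(d["centre"],3).tolist(),round(d["confidence"],2)) for d in nets.look_for(t,c)[:2]])
s=arm.read_state();print(s["time_s"],s["tcp_pos"],s["ee_rot"],s["grip_width"])
E
```

```text
top 358.1745942329316 261.64783531083776 192.3204949682812 [[0.014, -0.997, 0.075, 0.556], [-1.0, -0.015, -0.019, 0.017], [0.02, -0.075, -0.997, 0.806], [0.0, 0.0, 0.0, 1.0]]
cap [([0.584, 0.107, 0.026], 0.74)]
key [([0.493, -0.304, 0.013], 0.61)]
wrench [([0.501, 0.308, 0.013], 0.76)]
mat_red [([0.507, 0.316, 0.007], 0.66)]
mat_blue [([0.559, 0.108, 0.005], 0.59)]
mat_yellow [([0.514, -0.296, -0.002], 0.74)]
tile [([0.545, -0.1, 0.004], 0.75)]
jar [([0.707, 0.196, 0.084], 0.97)]
can [([0.693, -0.234, 0.091], 0.96)]
reel [([0.754, -0.004, 0.019], 0.95)]
side 464.3066114912879 250.80142420428263 193.3062386963013 [[-0.983, -0.118, 0.143, 0.472], [-0.185, 0.658, -0.729, 0.885], [-0.008, -0.743, -0.669, 0.852], [0.0, 0.0, 0.0, 1.0]]
cap [([0.59, 0.122, 0.022], 0.85), ([0.702, 0.22, 0.062], 0.44)]
key [([0.499, -0.297, 0.015], 0.64)]
wrench [([0.51, 0.314, 0.013], 0.78)]
mat_red [([0.513, 0.328, 0.001], 0.98)]
mat_blue [([0.554, 0.122, 0.006], 0.96)]
mat_yellow [([0.517, -0.3, 0.003], 0.97), ([0.499, -0.3, 0.014], 0.55)]
tile [([0.54, -0.096, 0.004], 0.55)]
jar [([0.704, 0.222, 0.063], 0.82)]
can [([0.693, -0.224, 0.059], 0.75), ([0.753, -0.001, 0.019], 0.17)]
reel [([0.75, -0.001, 0.019], 0.72)]
1.1 [0.2672024  0.5650286  0.24233715] [6.88313007e-01 3.06522222e+00 1.99092039e-04] 0.08542318711801578
```

View pics/top0.png

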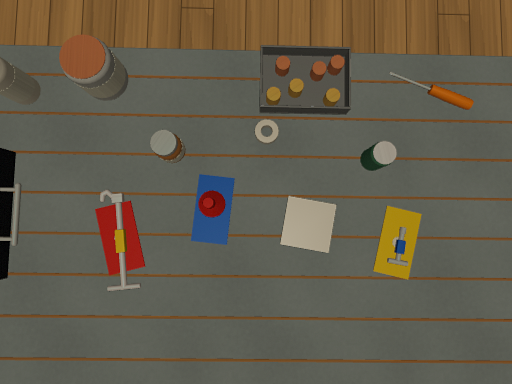

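View pics/side0.png

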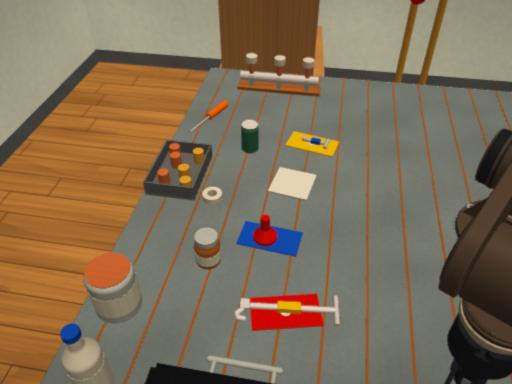

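The top view shows the wrench on red (120,240), the cap on blue (212,204), the empty tile (309,224) and the key on yellow (400,246). The side view agrees. Next I'll measure from colour blobs in both views.

```bash
cat > h.py <<'E'
from workcell import arm, vision, nets
import cv2, numpy as np
def plane(c,px,z,info=None):
    i=info or vision.camera_info(c); E=np.array(i["extrinsics"])
    px=np.atleast_2d(px).astype(float)
    r=np.c_[(px[:,0]-i["cx"])/i["fx"],(px[:,1]-i["cy"])/i["fy"],np.ones(len(px))]@E[:3,:3].T
    return E[:3,3]+r*((z-E[2,3])/r[:,2])[:,None]
def ray(c,p):
    a=plane(c,p,0.)[0];o=np.array(vision.camera_info(c)["extrinsics"])[:3,3];return o,(a-o)/np.linalg.norm(a-o)
def tri(p,q):
    A=[];b=[]
    for c,x in (("top",p),("side",q)):
        o,d=ray(c,x);P=np.eye(3)-np.outer(d,d);A.append(P);b.append(P@o)
    return np.linalg.lstsq(np.vstack(A),np.hstack(b),rcond=None)[0]
H={"red":[(0,8),(172,180)],"blue":[(105,125)],"yellow":[(20,33)],"white":None}
def mask(im,col):
    h=cv2.cvtColor(im,cv2.COLOR_RGB2HSV)
    if col=="white": return ((h[...,1]<70)&(h[...,2]>150)).astype(np.uint8)
    m=np.zeros(h.shape[:2],np.uint8)
    for a,b in H[col]: m|=((h[...,0]>=a)&(h[...,0]<=b)&(h[...,1]>150)&(h[...,2]>70)).astype(np.uint8)
    return m
def blobs(im,col,minA=12):
    n,l,s,c=cv2.connectedComponentsWithStats(mask(im,col),connectivity=4)
    return sorted([(int(s[k,4]),c[k],np.argwhere(l==k)[:,::-1]) for k in range(1,n) if s[k,4]>=minA],key=lambda t:-t[0])
def rect(c,pts,z):
    P=plane(c,pts,z)[:,:2]; (x,y),(w,h),a=cv2.minAreaRect((P*1000).astype(np.float32))
    if w<h: w,h,a=h,w,a+90
    return np.round([x,y,w,h],1),round((a+90)%180-90,1)
E
python3 - <<'E'
from h import *
for c in ("top","side"):
    im=vision.get_image(c)
    for col in ("red","blue","yellow","white"):
        for A,ce,p in blobs(im,col)[:6]:
            print(c,col,A,np.round(ce,1),"bbox",p.min(0),p.max(0),rect(c,p,{"white":.007}.get(col,.003)))
E
```

```text
top red 1018 [108.5 236.4] bbox [ 95 204] [119 275] (array([507.3, 331.9, 150.8,  45.1]), 13.9)
top red 915 [131.4 238.6] bbox [122 201] [144 270] (array([518.2, 285.6, 151.9,  40.2]), 6.4)
top red 541 [211.4 203.5] bbox [199 191] [224 216] (array([589.9, 113.3,  56.1,  55.9]), 1.2)
top blue 1736 [212.7 211. ] bbox [191 175] [233 243] (array([578.2, 110.9, 148.4,  78.8]), -5.6)
top blue 97 [400.3 246.4] bbox [396 240] [404 253] (array([ 499.8, -311.5,   28.5,   17. ]), -10.4)
top yellow 2021 [396.5 241.2] bbox [373 206] [421 279] (array([ 509.4, -303.7,  150.2,   80.9]), -12.7)
top yellow 236 [120.2 240.6] bbox [115 229] [126 252] (array([505.2, 312.7,  49.5,  23.5]), 6.5)
top yellow 141 [296.   85.2] bbox [290  79] [302  92] (array([864.9, -74.5,  30.9,  27.7]), 0.4)
top yellow 141 [273.2  93.7] bbox [267  87] [279 100] (array([844.8, -21.6,  30.7,  27.6]), 0.7)
top yellow 138 [332.5  95. ] bbox [326  89] [339 101] (array([ 844.1, -158.9,   30.3,   28.3]), -88.8)
top white 2365 [307.9 224.1] bbox [280 196] [335 252] (array([ 547.3, -102.7,  108.4,  108.3]), 80.5)
top white 392 [384.
[... 1282 characters left out ...]
.8 306.6] bbox [277 302] [300 312] (array([505.5, 302.9,  50. ,  25.2]), 10.4)
side white 14723 [94.8 43.3] bbox [0 0] [220 144] (array([1405.5, -794.8, 1266.2,  941.9]), -75.0)
side white 5663 [362.8  32.8] bbox [318   0] [409  71] (array([  352.2, -1208.7,   786.5,   439.6]), -89.1)
side white 3783 [470.2  52.4] bbox [429  11] [511  80] (array([  -94.9, -1127.9,   686. ,   290.6]), 78.1)
side white 1233 [419.8  37.4] bbox [404   0] [436  73] (array([  110.4, -1223.7,   827.8,    78.3]), 80.2)
side white 1052 [292.6 182.6] bbox [269 167] [316 199] (array([ 546.9, -103.8,  113.7,  112.2]), 80.7)
side white 742 [ 82.2 357. ] bbox [ 63 339] [ 99 371] (array([889.1, 492. ,  69.1,  59. ]), 53.9)
```

```bash
python3 - <<'E'
from h import *
T=vision.get_image("top");S=vision.get_image("side")
bt={c:blobs(T,c) for c in ("red","blue","yellow","white")};bs={c:blobs(S,c) for c in ("red","blue","yellow","white")}
for c,b,f in (("top",bt,0),("side",bs,0)):
    p=np.vstack([b["red"][0][2],b["red"][1][2]]);print("red",c,rect(c,p,.003))
print("key",tri(bt["blue"][1][1],(315.3,140.5)), "ang",rect("top",bt["blue"][1][2],.017))
print("wr",tri(bt["yellow"][1][1],bs["yellow"][1][1]),rect("top",bt["yellow"][1][2],.019),rect("side",bs["yellow"][1][2],.019))
print("wrshaft", [ (round(a),np.round(plane("top",c,.015)[0],3)) for a,c,_ in bt["white"] if c[0]<145 and c[1]>180])
# mats height: corner triangulation
def corners(p): return cv2.boxPoints(cv2.minAreaRect(p.astype(np.float32)))
def extr(c,p,z):
    P=plane(c,p,z)[:,:2];h=cv2.boxPoints(cv2.minAreaRect((P*1000).astype(np.float32)))/1000
    return h
for n,pt,ps in (("blue",bt["blue"][0][2],bs["blue"][0][2]),("yel",bt["yellow"][0][2],bs["yellow"][0][2]),("tile",bt["white"][0][2],bs["white"][4][2]),("red",np.vstack([bt["red"][0][2],bt["red"][1][2]]),np.vstack([bs["red"][0][2],bs["red"][1][2]]))):
    # mat centre pixel in each view, from plane rect -> ray; triangulate
    r=[]
    for c,p in (("top",pt),("side",ps)):
        x=rect(c,p,.003)[0][:2]/1000;o=np.array(vision.camera_info(c)["extrinsics"])[:3,3];d=np.array([*x,.003])-o;d/=np.linalg.norm(d);P=np.eye(3)-np.outer(d,d);r.append((P,P@o))
    print(n,np.linalg.lstsq(np.vstack([r[0][0],r[1][0]]),np.hstack([r[0][1],r[1][1]]),rcond=None)[0].round(4))
# cap: neck top
big=cv2.resize(T[180:230,180:240],None,fx=10,fy=10,interpolation=cv2.INTER_CUBIC);b2=cv2.resize(S[205:260,235:305],None,fx=8,fy=8,interpolation=cv2.INTER_CUBIC)
b3=np.zeros((500,600+0,3),np.uint8);cv2.imwrite("pics/capT.png",cv2.hconcat([cv2.resize(big,(400,400)),cv2.resize(b2,(400,400))])[:,:,::-1])
p=bs["red"][2][2];print(p[p[:,1]<=216],p[p[:,1]==222][:,0],p[p[:,1]>=244])
E
```

```text
red top (array([512. , 314.3, 150.9,  80.9]), 14.3)
red side (array([511. , 314.2, 151.4,  82.2]), 14.3)
key [ 0.50023745 -0.30786393  0.01112658] ang (array([ 500.8, -305.7,   28. ,   16.7]), -10.4)
wr [0.50526203 0.30887224 0.01297777] (array([506.2, 306.8,  48.5,  23.1]), 6.5) (array([504.8, 313.9,  49.1,  24.8]), 10.4)
wrshaft [(138, array([0.432, 0.301, 0.015])), (121, array([0.601, 0.33 , 0.015])), (68, array([0.561, 0.316, 0.015]))]
blue [0.5778 0.1109 0.0029]
yel [ 0.5096 -0.3035  0.0033]
tile [ 0.5471 -0.1026  0.008 ]
red [0.5115 0.3143 0.003 ]
[[262 215]
 [263 215]
 [264 215]
 [265 215]
 [266 215]
 [267 215]
 [268 215]
 [261 216]
 [262 216]
 [263 216]
 [264 216]
 [265 216]
 [266 216]
 [267 216]
 [268 216]
 [269 216]] [260 261 262 263 264 265 266 267 268 269] [[260 244]
 [261 244]
 [262 244]
 [263 244]
 [264 244]
 [265 244]
 [266 244]
 [267 244]
 [268 244]
 [269 244]
 [270 244]
 [264 245]
 [265 245]
 [266 245]
 [267 245]]
```

View pics/capT.png

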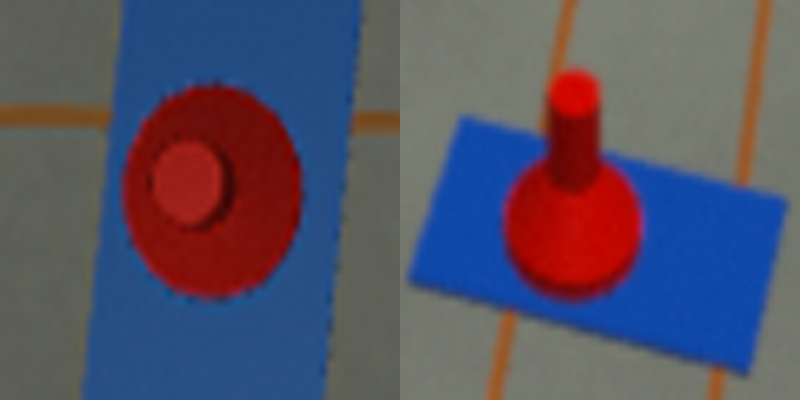

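The right crop shows the cap's neck top at about side pixel (265.4,217.5), standing upright. The mats measure 3 mm and the tile about 7 mm, matching the text. The plan is key to tile, wrench to yellow, cap to red, then key to blue.

Emit:
{"op": "jog_arm", "data": {"translation": [[0.0333, -0.038, 0], [0.0333, -0.038, 0], [0.0333, -0.038, 0], [0.0333, -0.038, 0], [0.0333, -0.038, 0], [0.0333, -0.038, 0], [0.0333, -0.038, 0], [0, -0.045, 0], [0, -0.045, 0], [0, -0.045, 0], [0, -0.045, 0], [0, -0.045, 0]], "turn": [[0, 0, 0.037], [0, 0, 0.037], [0, 0, 0.037], [0, 0, 0.037], [0, 0, 0.037], [0, 0, 0.037], [0, 0, 0.037], [0, 0, 0], [0, 0, 0], [0, 0, 0], [0, 0, 0], [0, 0, 0]], "hand": [0.06, 0.06, 0.06, 0.06, 0.06, 0.06, 0.06, 0.06, 0.06, 0.06, 0.06, 0.06], "squeeze": 30}}

```text
time_s: 2.5
tcp_pos: [0.4976, 0.0751, 0.2425]
ee_rot: [0.286, 3.128, 0.0]
ft_force: [0.9, 0.9, 0.3]
grip_width: 0.0601
grip_force: 0.0
```

Emit:
{"op": "jog_arm", "data": {"translation": [[0, -0.0475, 0], [0, -0.0475, 0], [0, -0.0475, 0], [0, -0.0475, 0], [0, -0.0475, 0], [0, -0.0475, 0], [0, -0.0475, 0], [0, -0.0475, 0], [0, 0, -0.045], [0, 0, -0.045], [0, 0, -0.045], [0, 0, 0]], "turn": [[0, 0, 0], [0, 0, 0], [0, 0, 0], [0, 0, 0], [0, 0, 0], [0, 0, 0], [0, 0, 0], [0, 0, 0], [0, 0, 0], [0, 0, 0], [0, 0, 0], [0, 0, 0]], "hand": [0.06, 0.06, 0.06, 0.06, 0.06, 0.06, 0.06, 0.06, 0.06, 0.06, 0.06, 0.06]}}

```text
time_s: 3.7
tcp_pos: [0.4958, -0.3019, 0.1026]
ee_rot: [-0.287, -3.121, -0.008]
ft_force: [-0.2, 0.7, 1.3]
grip_width: 0.0603
grip_force: 0.0
```

```bash
python3 - <<'E'
from h import *
im=vision.get_image("wrist");cv2.imwrite("pics/w1.png",im[:,:,::-1])
s=arm.read_state();print(s["tcp_pos"],s["joints"])
for k in("key","mat_yellow"):print([(np.round(d["centre"],3).tolist(),round(d["confidence"],2)) for d in nets.look_for(k,"wrist")[:2]])
E
```

```text
[ 0.4971611  -0.30274037  0.10579717] [-6.60450553e-01  6.00832716e-01  1.79331335e+00  9.51803692e-05
  7.52239543e-01 -2.04844683e+00]
[([0.486, -0.304, 0.012], 0.58)]
[([0.502, -0.3, 0.004], 0.69)]
```

View pics/w1.png

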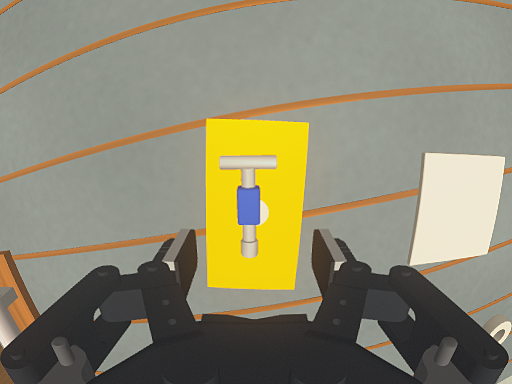

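The wrist view shows the key between the jaws: blue grip at (248,205), mat square to the jaws. I'll descend and grip.

Emit:
{"op": "jog_arm", "data": {"translation": [[0.001, -0.001, -0.035], [0, 0, -0.03], [0, 0, -0.018], [0, 0, -0.008], [0, 0, 0], [0, 0, 0], [0, 0, 0], [0, 0, 0], [0, 0, 0], [0, 0, 0], [0, 0, 0], [0, 0, 0]], "turn": [[0, 0, 0], [0, 0, 0], [0, 0, 0], [0, 0, 0], [0, 0, 0], [0, 0, 0], [0, 0, 0], [0, 0, 0], [0, 0, 0], [0, 0, 0], [0, 0, 0], [0, 0, 0]], "hand": [0.06, 0.06, 0.06, 0.06, 0.06, 0.04, 0.01, 0.01, 0.01, 0.01, 0.01, 0.01]}}

```text
time_s: 5.05
tcp_pos: [0.4993, -0.3045, 0.0175]
ee_rot: [0.287, 3.127, -0.001]
ft_force: [0.0, 1.5, 7.6]
grip_width: 0.0168
grip_force: 30.6
```

Emit:
{"op": "jog_arm", "data": {"translation": [[0, 0, 0.03], [0, 0, 0.04], [0.008, 0.034, 0.01], [0.008, 0.034, 0], [0.008, 0.034, 0], [0.008, 0.034, 0], [0.008, 0.034, 0], [0.008, 0.034, 0], [0, 0, -0.035], [0, 0, -0.02], [0, 0, -0.01], [0, 0, 0]], "turn": [[0, 0, 0], [0, 0, 0], [0, 0, 0], [0, 0, 0], [0, 0, 0], [0, 0, 0], [0, 0, 0], [0, 0, 0], [0, 0, 0], [0, 0, 0], [0, 0, 0], [0, 0, 0]], "hand": [0.01, 0.01, 0.01, 0.01, 0.01, 0.01, 0.01, 0.01, 0.01, 0.01, 0.01, 0.01]}}

```text
time_s: 6.25
tcp_pos: [0.5465, -0.1002, 0.0306]
ee_rot: [-0.287, -3.127, -0.001]
ft_force: [-0.1, -1.1, -0.0]
grip_width: 0.0175
grip_force: 29.7
```

Emit:
{"op": "jog_arm", "data": {"translation": [[0, -0.001, -0.005], [0, 0, -0.003], [0, 0, -0.0015], [0, 0, 0], [0, 0, 0], [0, 0, 0], [0, 0, 0], [0, 0, 0], [0, 0, 0.03], [0, 0, 0.04], [0, 0, 0.05], [0, 0, 0.05]], "turn": [[0, 0, 0], [0, 0, 0], [0, 0, 0], [0, 0, 0], [0, 0, 0], [0, 0, 0], [0, 0, 0], [0, 0, 0], [0, 0, 0], [0, 0, 0], [0, 0, 0], [0, 0, 0]], "hand": [0.01, 0.01, 0.01, 0.01, 0.04, 0.06, 0.06, 0.06, 0.06, 0.06, 0.06, 0.06]}}

```text
time_s: 7.45
tcp_pos: [0.5464, -0.1011, 0.1935]
ee_rot: [-0.287, -3.128, -0.0]
ft_force: [-0.6, -0.5, -0.1]
grip_width: 0.0598
grip_force: 0.0
```

```bash
python3 - <<'E'
from h import *
im=vision.get_image("wrist");cv2.imwrite("pics/w2.png",im[:,:,::-1])
s=arm.read_state();print(s["tcp_pos"],s["joints"],s["time_s"],s["ft_force"])
print([(np.round(d["centre"],3).tolist(),round(d["confidence"],2)) for d in nets.look_for("key","wrist")[:2]])
E
```

```text
[ 0.54904738 -0.10172405  0.20146315] [-3.01538378e-01  4.39933620e-01  1.77731972e+00  1.39518357e-04
  9.14216800e-01 -1.68990666e+00] 7.5 [ 1.50864519 -0.33056999  7.58679906]
[]
```

View pics/w2.png

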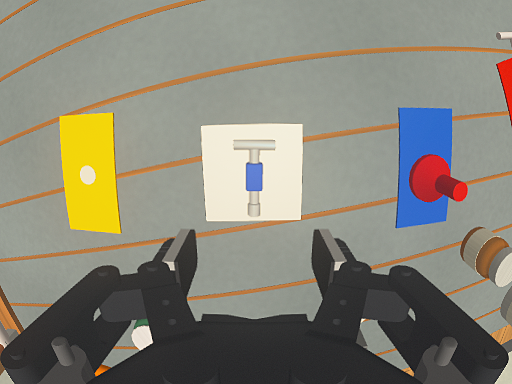

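The key rests on the tile, grip at (254,178). The yellow mat is clear, its dot at (88,175). Next, the wrench.

Emit:
{"op": "jog_arm", "data": {"translation": [[-0.0042, 0.0411, 0], [-0.0042, 0.0411, 0], [-0.0042, 0.0411, 0], [-0.0042, 0.0411, 0], [-0.0042, 0.0411, 0], [-0.0042, 0.0411, 0], [-0.0042, 0.0411, 0], [-0.0042, 0.0411, 0], [-0.0042, 0.0411, 0], [-0.0042, 0.0411, 0], [0, 0, -0.05], [0, 0, -0.04]], "turn": [[0, 0, 0.0312], [0, 0, 0.0312], [0, 0, 0.0312], [0, 0, 0.0312], [0, 0, 0.0312], [0, 0, 0.0312], [0, 0, 0.0312], [0, 0, 0.0312], [0, 0, 0.0312], [0, 0, 0.0312], [0, 0, 0], [0, 0, 0]], "hand": [0.06, 0.06, 0.06, 0.06, 0.06, 0.06, 0.06, 0.06, 0.06, 0.06, 0.06, 0.06]}}

```text
time_s: 8.75
tcp_pos: [0.5041, 0.311, 0.1002]
ee_rot: [-0.206, 3.134, 0.001]
ft_force: [0.3, 0.0, -0.8]
grip_width: 0.0596
grip_force: 0.0
```

```bash
python3 - <<'E'
from h import *
im=vision.get_image("wrist");cv2.imwrite("pics/w3.png",im[:,:,::-1])
s=arm.read_state();print(s["tcp_pos"],s["ee_rot"])
print([(np.round(d["centre"],3).tolist(),round(d["confidence"],2)) for d in nets.look_for("wrench","wrist")[:2]])
E
```

```text
[0.50177306 0.30915512 0.09402619] [ 0.2043512  -3.12683511  0.0048665 ]
[([0.494, 0.31, 0.014], 0.56)]
```

View pics/w3.png

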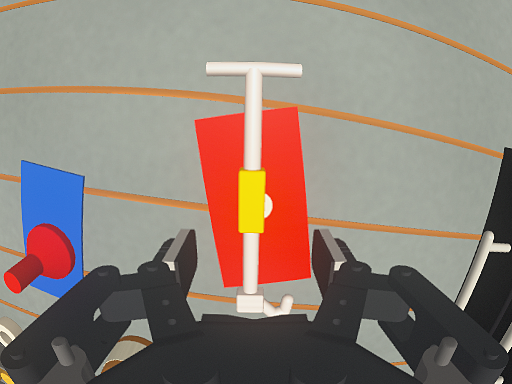

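The wrench's yellow grip is centred between the jaws at (252,200), with its shaft parallel to the fingers.

Emit:
{"op": "jog_arm", "data": {"translation": [[0.001, -0.001, -0.035], [0, 0, -0.03], [0, 0, -0.014], [0, 0, -0.006], [0, 0, 0], [0, 0, 0], [0, 0, 0], [0, 0, 0], [0, 0, 0], [0, 0, 0], [0, 0, 0], [0, 0, 0]], "turn": [[0, 0, 0], [0, 0, 0], [0, 0, 0], [0, 0, 0], [0, 0, 0], [0, 0, 0], [0, 0, 0], [0, 0, 0], [0, 0, 0], [0, 0, 0], [0, 0, 0], [0, 0, 0]], "hand": [0.06, 0.06, 0.06, 0.06, 0.06, 0.04, 0.01, 0.01, 0.01, 0.01, 0.01, 0.01], "squeeze": 70}}

```text
time_s: 10.05
tcp_pos: [0.5063, 0.3091, 0.0182]
ee_rot: [-0.203, 3.133, 0.001]
ft_force: [-2.4, -0.6, 8.3]
grip_width: 0.0179
grip_force: 69.0
```

Emit:
{"op": "jog_arm", "data": {"translation": [[0, 0, 0.02], [0, 0, 0.03], [0, 0, 0.04], [0, 0, 0.04], [0, -0.03, 0.01], [0, -0.045, 0.01], [0, -0.045, 0], [0, -0.045, 0], [0, -0.045, 0], [0, -0.045, 0], [0, -0.045, 0], [0, -0.045, 0]], "turn": [[0, 0, 0], [0, 0, 0], [0, 0, 0], [0, 0, 0], [0, 0, -0.03], [0, 0, -0.03], [0, 0, -0.03], [0, 0, -0.03], [0, 0, -0.03], [0, 0, -0.03], [0, 0, -0.03], [0, 0, -0.03]], "hand": [0.01, 0.01, 0.01, 0.01, 0.01, 0.01, 0.01, 0.01, 0.01, 0.01, 0.01, 0.01]}}

```text
time_s: 11.25
tcp_pos: [0.5054, -0.0379, 0.1671]
ee_rot: [0.176, 3.137, 0.0]
ft_force: [1.1, -0.0, -3.1]
grip_width: 0.0185
grip_force: 69.4
```

Emit:
{"op": "jog_arm", "data": {"translation": [[0.0006, -0.0446, 0], [0.0006, -0.0446, 0], [0.0006, -0.0446, 0], [0.0006, -0.0446, 0], [0.0006, -0.0446, 0], [0.0006, -0.0446, 0], [0, 0, -0.03], [0, 0, -0.045], [0, 0, -0.035], [0, 0, -0.02], [0, 0, 0], [0, 0, 0]], "turn": [[0, 0, -0.0185], [0, 0, -0.0185], [0, 0, -0.0185], [0, 0, -0.0185], [0, 0, -0.0185], [0, 0, -0.0185], [0, 0, 0], [0, 0, 0], [0, 0, 0], [0, 0, 0], [0, 0, 0], [0, 0, 0]], "hand": [0.01, 0.01, 0.01, 0.01, 0.01, 0.01, 0.01, 0.01, 0.01, 0.01, 0.01, 0.01]}}

```text
time_s: 12.45
tcp_pos: [0.5096, -0.3039, 0.0373]
ee_rot: [-0.348, -3.122, -0.0]
ft_force: [0.4, -0.9, -2.8]
grip_width: 0.0179
grip_force: 69.4
```

```bash
python3 - <<'E'
from h import *
im=vision.get_image("wrist");im2=vision.get_image("top")
s=arm.read_state();print(s["tcp_pos"],s["ee_rot"])
cv2.imwrite("pics/w4.png",cv2.hconcat([cv2.resize(im,(400,300)),cv2.resize(im2[160:340,300:512],(400,340))[:300]])[:,:,::-1])
E
```

```text
[ 0.51008444 -0.30417362  0.03835305] [ 3.47326026e-01  3.12041868e+00 -1.60940380e-03]
```

View pics/w4.png

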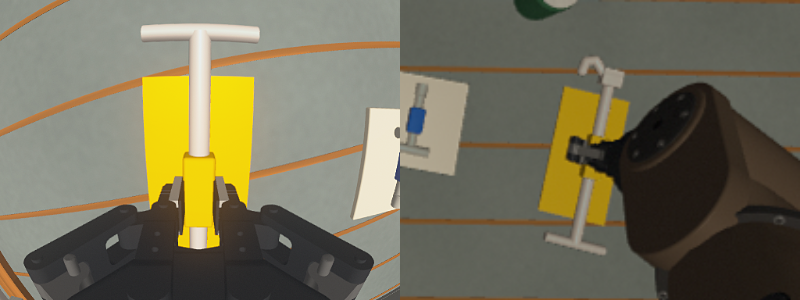

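The wrench is level and aligned over the yellow mat, its grip at about (200,190) in the wrist view. I'll lower it and release.

Emit:
{"op": "jog_arm", "data": {"translation": [[0, 0, -0.01], [0, 0, -0.006], [0, 0, -0.003], [0, 0, -0.001], [0, 0, 0], [0, 0, 0], [0, 0, 0], [0, 0, 0], [0, 0, 0], [0, 0, 0.03], [0, 0, 0.045], [0, 0, 0.045]], "turn": [[0, 0, 0], [0, 0, 0], [0, 0, 0], [0, 0, 0], [0, 0, 0], [0, 0, 0], [0, 0, 0], [0, 0, 0], [0, 0, 0], [0, 0, 0], [0, 0, 0], [0, 0, 0]], "hand": [0.01, 0.01, 0.01, 0.01, 0.01, 0.03, 0.06, 0.06, 0.06, 0.06, 0.06, 0.06]}}

```text
time_s: 13.75
tcp_pos: [0.5092, -0.3036, 0.1377]
ee_rot: [-0.348, -3.121, -0.001]
ft_force: [-0.4, -1.1, -0.9]
grip_width: 0.0596
grip_force: 0.0
```

```bash
python3 - <<'E'
from h import *
s=arm.read_state();print(s["tcp_pos"],s["ee_rot"],s["joints"],s["time_s"])
print("capneck",tri((208.3,202.6),(265.4,217.5)), plane("top",(211.5,203.5),.012))
E
```

```text
[ 0.50917436 -0.30363602  0.13767104] [-3.47611650e-01 -3.12090000e+00 -1.44445213e-03] [-6.49139097e-01  5.68054466e-01  1.74460790e+00  1.02619067e-04
  8.30598085e-01 -1.99815537e+00] 13.75
capneck [0.58852064 0.11162315 0.0715008 ] [[0.58941759 0.1122211  0.012     ]]
```

Emit:
{"op": "jog_arm", "data": {"translation": [[0, 0, 0.04], [0.008, 0.0416, 0], [0.008, 0.0416, 0], [0.008, 0.0416, 0], [0.008, 0.0416, 0], [0.008, 0.0416, 0], [0.008, 0.0416, 0], [0.008, 0.0416, 0], [0.008, 0.0416, 0], [0.008, 0.0416, 0], [0.008, 0.0416, 0], [0, 0, -0.03]], "turn": [[0, 0, 0], [0, 0, 0], [0, 0, 0], [0, 0, 0], [0, 0, 0], [0, 0, 0], [0, 0, 0], [0, 0, 0], [0, 0, 0], [0, 0, 0], [0, 0, 0], [0, 0, 0]], "hand": [0.06, 0.06, 0.06, 0.06, 0.06, 0.06, 0.06, 0.06, 0.06, 0.06, 0.06, 0.06], "squeeze": 30}}

```text
time_s: 14.95
tcp_pos: [0.5915, 0.1167, 0.1493]
ee_rot: [0.341, 3.116, 0.003]
ft_force: [0.2, -1.6, -0.4]
grip_width: 0.0598
grip_force: 0.0
```

```bash
python3 - <<'E'
from h import *
im=vision.get_image("wrist");cv2.imwrite("pics/w5.png",im[:,:,::-1])
s=arm.read_state();print(s["tcp_pos"],s["ee_rot"])
im=vision.get_image("top")
for A,ce,p in blobs(im,"yellow")[:6]:print(A,ce,rect("top",p,.015))
E
```

```text
[0.58839799 0.11451605 0.14278281] [-3.42096679e-01 -3.12017979e+00  5.16427779e-04]
2104 [396.77281369 242.2661597 ] (array([ 510.1, -299. ,  147.6,   79.5]), -12.7)
150 [272.98666667  93.56      ] (array([840.5, -21. ,  30.2,  27.2]), 0.7)
150 [332.47333333  94.68666667] (array([ 841. , -156.3,   30.4,   29.7]), 0.0)
145 [296.04137931  85.06896552] (array([860.3, -73.1,  30.4,  27.3]), 0.4)
```

View pics/w5.png

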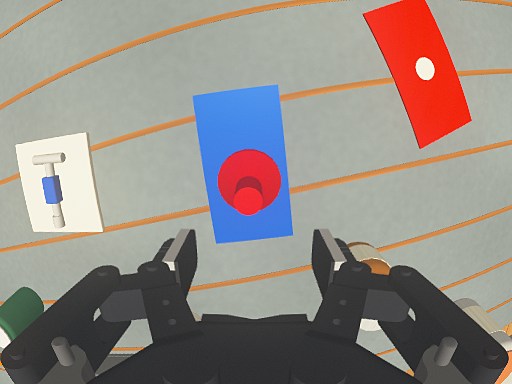

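The cap's neck is centred between the jaws at (248,200), and the red mat is empty.

Emit:
{"op": "jog_arm", "data": {"translation": [[0, -0.0005, -0.035], [0, 0, -0.03], [0, 0, -0.015], [0, 0, -0.008], [0, 0, 0], [0, 0, 0], [0, 0, 0], [0, 0, 0], [0, 0, 0], [0, 0, 0], [0, 0, 0], [0, 0, 0]], "turn": [[0, 0, 0], [0, 0, 0], [0, 0, 0], [0, 0, 0], [0, 0, 0], [0, 0, 0], [0, 0, 0], [0, 0, 0], [0, 0, 0], [0, 0, 0], [0, 0, 0], [0, 0, 0]], "hand": [0.06, 0.06, 0.06, 0.06, 0.06, 0.04, 0.01, 0.01, 0.01, 0.01, 0.01, 0.01]}}

```text
time_s: 16.25
tcp_pos: [0.59, 0.1118, 0.0598]
ee_rot: [0.347, 3.121, 0.001]
ft_force: [-0.1, 0.5, 6.6]
grip_width: 0.0209
grip_force: 31.8
```

Emit:
{"op": "jog_arm", "data": {"translation": [[0, 0, 0.025], [0, 0, 0.035], [-0.01, 0.0225, 0], [-0.015, 0.04, 0], [-0.015, 0.04, 0], [-0.015, 0.04, 0], [-0.015, 0.04, 0], [-0.008, 0.02, 0], [0, 0, -0.02], [0, 0, -0.02], [0, 0, -0.005], [0, 0, 0]], "turn": [[0, 0, 0], [0, 0, 0], [0, 0, 0], [0, 0, 0], [0, 0, 0], [0, 0, 0], [0, 0, 0], [0, 0, 0], [0, 0, 0], [0, 0, 0], [0, 0, 0], [0, 0, 0]], "hand": [0.01, 0.01, 0.01, 0.01, 0.01, 0.01, 0.01, 0.01, 0.01, 0.01, 0.01, 0.01]}}

```text
time_s: 17.45
tcp_pos: [0.5113, 0.314, 0.0734]
ee_rot: [-0.348, -3.121, 0.001]
ft_force: [-0.1, -0.8, -0.7]
grip_width: 0.0206
grip_force: 31.0
```

Now down 14 mm, release, and rise well clear.

Emit:
{"op": "jog_arm", "data": {"translation": [[0.0005, 0, -0.006], [0, 0, -0.005], [0, 0, -0.003], [0, 0, 0], [0, 0, 0], [0, 0, 0], [0, 0, 0], [0, 0, 0], [0, 0, 0.02], [0, 0, 0.04], [0, 0, 0.04], [0, 0, 0.02]], "turn": [[0, 0, 0], [0, 0, 0], [0, 0, 0], [0, 0, 0], [0, 0, 0], [0, 0, 0], [0, 0, 0], [0, 0, 0], [0, 0, 0], [0, 0, 0], [0, 0, 0], [0, 0, 0]], "hand": [0.01, 0.01, 0.01, 0.01, 0.03, 0.06, 0.06, 0.06, 0.06, 0.06, 0.06, 0.06]}}

```text
time_s: 18.65
tcp_pos: [0.5126, 0.3145, 0.1831]
ee_rot: [0.347, 3.119, 0.003]
ft_force: [-0.6, -0.1, 0.2]
grip_width: 0.0598
grip_force: 0.0
```

```bash
python3 - <<'E'
from h import *
s=arm.read_state();print(s["tcp_pos"],s["ee_rot"],s["time_s"])
T=vision.get_image("top");S=vision.get_image("side");W=vision.get_image("wrist")
for c,im in(("top",T),("side",S)):
  for col in("blue","yellow","red"):
    for A,ce,p in blobs(im,col)[:5]:print(c,col,A,ce.round(1),rect(c,p,.018))
cv2.imwrite("pics/a6.png",cv2.hconcat([cv2.resize(T,(400,300)),cv2.resize(W,(400,300))])[:,:,::-1])
E
```

```text
[0.51262571 0.3145077  0.18313322] [0.34724261 3.11914025 0.00318834] 18.65
top blue 2235 [212.4 209.1] (array([577.6, 109. , 145.9,  77.6]), -5.5)
top blue 95 [308.1 223.1] (array([ 549.1, -101.4,   27.9,   16.3]), -9.3)
top yellow 2120 [396.7 242.2] (array([ 510.3, -297.7,  147.1,   79.4]), -12.7)
top yellow 146 [273.1  93.6] (array([839.4, -20.9,  30.1,  27.1]), 0.7)
top yellow 143 [296.   85.1] (array([859.1, -72.8,  30.3,  27.2]), 0.4)
top yellow 140 [332.5  94.9] (array([ 838.8, -155.7,   29.7,   27.8]), -88.8)
top red 2431 [119.7 237.5] (array([512.8, 308.8, 148. ,  79.5]), 14.4)
side blue 742 [256.1 235.1] (array([604.5, 121.8,  88. ,  78.3]), -5.4)
side blue 302 [ 70.4 333.3] (array([930.2, 454.3,  45.1,  35. ]), -45.3)
side blue 55 [293.8 250.9] (array([513.2, 154.8,  29.3,  15.4]), 85.9)
side blue 12 [286.4 240.2] (array([533.6, 126.9,   9.7,   7.2]), -82.4)
side yellow 56 [184.7 179. ] (array([842.6, -51. ,  25.9,  25.6]), -79.8)
side yellow 49 [183.2 166.8] (array([ 862.2, -102.4,   26.5,   25.4]), -26.2)
side yellow 41 [197.8 150.7] (array([ 842.2, -184.5,   25.3,   24.2]), 51.9)
side red 2384 [285.1 311. ] (array([513.4, 314.1, 148.1, 101. ]), 14.7)
```

View pics/a6.png

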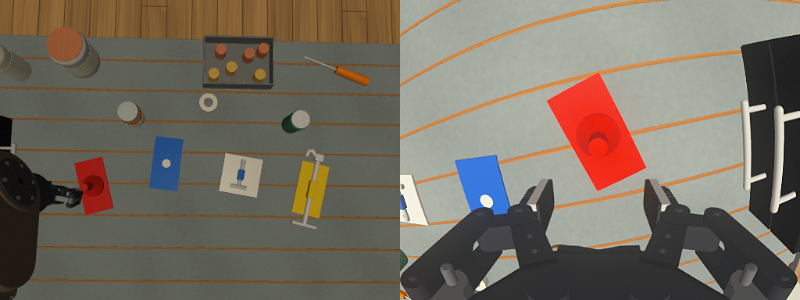

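The cap stands upright on red and the wrench lies on yellow. The key is on the tile at about (0.5485,-0.1015). I'll fetch it.

Emit:
{"op": "jog_arm", "data": {"translation": [[0.0036, -0.0416, 0], [0.0036, -0.0416, 0], [0.0036, -0.0416, 0], [0.0036, -0.0416, 0], [0.0036, -0.0416, 0], [0.0036, -0.0416, 0], [0.0036, -0.0416, 0], [0.0036, -0.0416, 0], [0.0036, -0.0416, 0], [0.0036, -0.0416, 0], [0, 0, -0.04], [0, 0, -0.04]], "turn": [[0, 0, 0.0043], [0, 0, 0.0043], [0, 0, 0.0043], [0, 0, 0.0043], [0, 0, 0.0043], [0, 0, 0.0043], [0, 0, 0.0043], [0, 0, 0.0043], [0, 0, 0.0043], [0, 0, 0.0043], [0, 0, 0], [0, 0, 0]], "hand": [0.06, 0.06, 0.06, 0.06, 0.06, 0.06, 0.06, 0.06, 0.06, 0.06, 0.06, 0.06]}}

```text
time_s: 20.0
tcp_pos: [0.5476, -0.1032, 0.0981]
ee_rot: [0.284, 3.128, -0.0]
ft_force: [0.8, -0.3, -0.8]
grip_width: 0.0599
grip_force: 0.0
```

Emit:
{"op": "jog_arm", "data": {"translation": [[0, 0, -0.02], [0, 0, 0], [0, 0, 0]], "turn": [[0, 0, 0], [0, 0, 0], [0, 0, 0]], "hand": [0.06, 0.06, 0.06]}}

```text
time_s: 20.3
tcp_pos: [0.5477, -0.1017, 0.0793]
ee_rot: [-0.28, -3.127, -0.001]
ft_force: [-0.3, 0.3, -0.1]
grip_width: 0.06
grip_force: 0.0
```

Down 57.5 mm and grip.

Emit:
{"op": "jog_arm", "data": {"translation": [[0, 0, -0.03], [0, 0, -0.018], [0, 0, -0.0075], [0, 0, -0.002], [0, 0, 0], [0, 0, 0], [0, 0, 0], [0, 0, 0], [0, 0, 0], [0, 0, 0], [0, 0, 0], [0, 0, 0]], "turn": [[0, 0, 0], [0, 0, 0], [0, 0, 0], [0, 0, 0], [0, 0, 0], [0, 0, 0], [0, 0, 0], [0, 0, 0], [0, 0, 0], [0, 0, 0], [0, 0, 0], [0, 0, 0]], "hand": [0.06, 0.06, 0.06, 0.06, 0.05, 0.03, 0.01, 0.01, 0.01, 0.01, 0.01, 0.01]}}

```text
time_s: 21.5
tcp_pos: [0.5483, -0.1019, 0.0232]
ee_rot: [0.28, 3.128, -0.0]
ft_force: [-0.6, 0.1, 5.9]
grip_width: 0.0168
grip_force: 29.9
```

Emit:
{"op": "jog_arm", "data": {"translation": [[0, 0, 0.025], [0, 0, 0.035], [0.004, 0.0255, 0], [0.0052, 0.0375, 0], [0.0052, 0.0375, 0], [0.0052, 0.0375, 0], [0.0052, 0.0375, 0], [0.0052, 0.0375, 0], [0, 0, -0.025], [0, 0, -0.02], [0, 0, -0.007], [0, 0, 0]], "turn": [[0, 0, 0], [0, 0, 0], [0, 0, 0.014], [0, 0, 0.014], [0, 0, 0.014], [0, 0, 0.014], [0, 0, 0.014], [0, 0, 0.013], [0, 0, 0], [0, 0, 0], [0, 0, 0], [0, 0, 0]], "hand": [0.01, 0.01, 0.01, 0.01, 0.01, 0.01, 0.01, 0.01, 0.01, 0.01, 0.01, 0.01]}}

```text
time_s: 22.7
tcp_pos: [0.5777, 0.111, 0.0299]
ee_rot: [-0.151, -3.137, 0.0]
ft_force: [-0.1, 0.1, -0.5]
grip_width: 0.0171
grip_force: 29.5
```

Emit:
{"op": "jog_arm", "data": {"translation": [[0, 0, -0.006], [0, 0, -0.004], [0, 0, -0.0015], [0, 0, 0], [0, 0, 0], [0, 0, 0], [0, 0, 0], [0, 0, 0], [0, 0, 0.03], [0, 0, 0.04], [0, 0, 0.05], [0, 0, 0.05]], "turn": [[0, 0, 0], [0, 0, 0], [0, 0, 0], [0, 0, 0], [0, 0, 0], [0, 0, 0], [0, 0, 0], [0, 0, 0], [0, 0, 0], [0, 0, 0], [0, 0, 0], [0, 0, 0]], "hand": [0.01, 0.01, 0.01, 0.01, 0.03, 0.06, 0.06, 0.06, 0.06, 0.06, 0.06, 0.06]}}

```text
time_s: 23.9
tcp_pos: [0.5776, 0.1111, 0.1904]
ee_rot: [-0.15, -3.137, 0.0]
ft_force: [0.7, 0.7, 0.8]
grip_width: 0.0602
grip_force: 0.0
```

Emit:
{"op": "jog_arm", "data": {"translation": [[-0.03, -0.03, 0.01], [-0.03, -0.03, 0.01], [-0.03, -0.03, 0], [0, -0.02, 0], [0, 0, 0], [0, 0, 0]], "turn": [[0, 0, 0], [0, 0, 0], [0, 0, 0], [0, 0, 0], [0, 0, 0], [0, 0, 0]], "hand": [0.06, 0.06, 0.06, 0.06, 0.06, 0.06]}}

```text
time_s: 24.5
tcp_pos: [0.4882, 0.0012, 0.209]
ee_rot: [0.152, 3.137, 0.0]
ft_force: [0.6, -0.1, -0.2]
grip_width: 0.0601
grip_force: 0.0
```

```bash
python3 - <<'E'
from h import *
T=vision.get_image("top");S=vision.get_image("side")
for c,im in(("top",T),("side",S)):
  for k in("cap","key","wrench"):print(c,k,[(np.round(d["centre"],3).tolist(),round(d["confidence"],2)) for d in nets.look_for(k,c)[:1]])
cv2.imwrite("pics/a7.png",np.vstack([cv2.resize(T[150:300,80:440],(720,300)),cv2.resize(S[100:350,200:500],(360,300)).repeat(1,1) if 0 else cv2.copyMakeBorder(cv2.resize(S[100:350,200:400],(300,300)),0,0,0,420,cv2.BORDER_CONSTANT)])[:,:,::-1])
E
```

```text
top cap [([0.51, 0.306, 0.026], 0.76)]
top key [([0.572, 0.108, 0.013], 0.83)]
top wrench [([0.509, -0.302, 0.014], 0.69)]
side cap [([0.511, 0.326, 0.023], 0.58)]
side key [([0.574, 0.113, 0.014], 0.52)]
side wrench [([0.533, -0.296, 0.013], 0.86)]
```

View pics/a7.png

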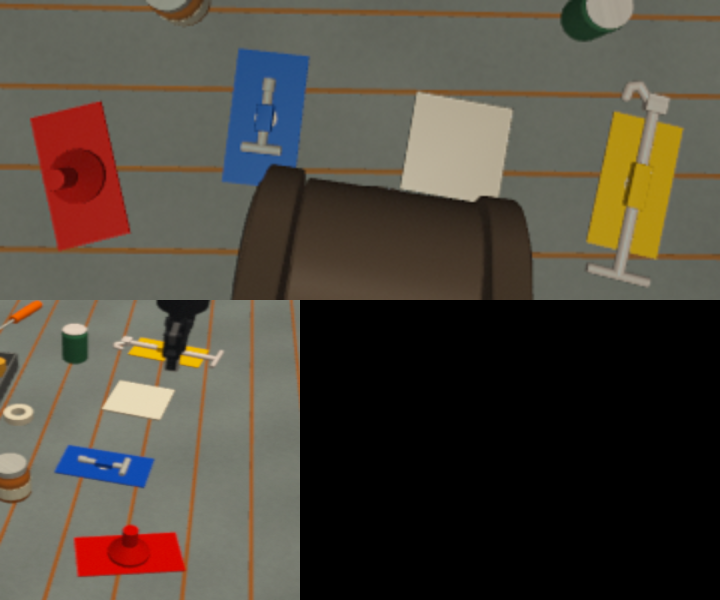

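Every thing sits centred on its own mat: cap skirt at (78,175), key grip over the white dot at (265,118), wrench grip at (639,186). The arm is clear of all of them.

```bash
python3 -c "
from workcell import ticket
print(ticket.sign_off())"
```

```text
the job is handed in; nothing more can be done
None
```

The job is handed in at about 25 s of the 128 s allowed: the key rested on the tile on the way, and in the last pictures the cap, key and wrench are centred on their own mats and released; sign-off returned no verdict.

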